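# Start the circuit trainer and freeze the meter reading

### The job

Start the test circuit by pressing down the round key of the black circuit trainer with the fingertips and letting it come up again, then freeze the reading by pressing the long bar key of the grey test meter in the same way. Press gently and only those two keys, leave the other keys, the meter, the relay, jar and battery where they are, pick nothing up, and finish with the hand clear.

Things in the scene. Friction and masses are not known exactly. Their poses are not given: they have to be found in the camera images.
- trainer: Black circuit trainer console, fixed, 220 x 260 x 40 mm (x, y, z), origin at the centre of its underside on the table. A white breadboard (85 x 200 mm, top 49 mm high) lies on its +x half and three binding posts (58 mm high) stand along its +x edge. Near its -x edge (at x = -60 mm) is a row along y of three white keys of different shapes, 75 mm apart, whose order varies.
- start_unit: The trainer's round key with its flat dark steel bezel (54 x 46 x 2 mm, fixed on the trainer's top); origin at the centre of the bezel's underside, 40 mm above the table. Axes as the trainer's.
- start_key_top (a point): Top of the trainer's round key, diameter 30 mm, the one to press first; 54 mm above the table when up, 12 mm above the bezel (centre of its flat top face; frame as the body that carries it, z up; sinks with the key)
- start_key (a joint): The trainer's round key. Value 0 = up, grows to 0.006 m fully down; spring return, about 2 N to start moving and 5.5 N fully down.
- square_key_top (a point): Top of the trainer's square key, 28 x 28 mm, not to be pressed; 54 mm above the table (centre of its flat top face; frame as the body that carries it, z up; sinks with the key)
- square_key (a joint): The trainer's square key. Value 0 = up, grows to 0.006 m fully down; spring return, about 2 N to start moving and 5.5 N fully down.
- oblong_key_top (a point): Top of the trainer's oblong key, 44 (x) x 14 (y) mm, not to be pressed; 54 mm above the table (centre of its flat top face; frame as the body that carries it, z up; sinks with the key)
- oblong_key (a joint): The trainer's oblong key. Value 0 = up, grows to 0.006 m fully down; spring return, about 2 N to start moving and 5.5 N fully down.
- meter: Grey test meter lying loose on the table, face up, 190 x 105 x 40 mm (x, y, z), 0.45 kg, origin at the centre of its underside. Display at its +x end, a rotary dial (diameter 54 mm, 52 mm high, centred at x = -52 mm) at its -x end, and two white keys between them, at x = 14 mm.
- hold_key_top (a point): Top of the meter's long bar key, 14 (x) x 34 (y) mm, the one to press second; 52 mm above the table when up, 12 mm above the meter's face, at x = 14, y = 27 mm of the meter (centre of its flat top face; frame as the body that carries it, z up; sinks with the key)
- hold_key (a joint): The meter's long bar key. Value 0 = up, grows to 0.006 m fully down; spring return, about 2 N to start moving and 5.5 N fully down.
- range_key_top (a point): Top of the meter's small round key, diameter 16 mm, not to be pressed; at x = 14, y = -30 mm of the meter, 52 mm above the table (centre of its flat top face; frame as the body that carries it, z up; sinks with the key)
- range_key (a joint): The meter's small round key. Value 0 = up, grows to 0.006 m fully down; spring return, about 2 N to start moving and 5.5 N fully down.
- relay: Small loose relay, 22 x 28 x 22 mm, 30 g, clear case on a black base, standing on the breadboard (origin at the centre of its underside). To be left alone.
- jar: Loose small jar with a white cap, diameter 40 mm, 55 mm high, standing on the table between trainer and meter (origin at the centre of its underside). To be left alone.
- battery: Loose block battery, 17 x 26 x 48 mm, standing on end on the table between trainer and meter (origin at the centre of its underside). To be left alone.
Not all that is in view belongs to the job. What is shaped like the meter but orange or yellow is not meant.

How it is judged:
By the outcome, as a careful person would: the job done as asked, in the order asked, and still so for the second after the job is handed in, with the robot touching nothing.
It also fails if it takes over 45 s, if anything falls off the work surface, if the arm or the gripper's body presses on something with over 40 N, if the wrist force passes 120 N, or if a joint passes its speed limit or range.

### The arm

A 7-joint arm with a two-finger parallel gripper is mounted at the origin on the work surface. World frame = base frame: x ahead of the robot, y to its left, z up, the work surface at z = 0. Lengths are in m, angles in rad, forces in N, time in s.
With the tool pointing down it reaches from about 0.425 to 0.925 m from the base axis. Payload 6.8 kg.
Tool frame: the origin (TCP) lies at the very end of the fingers, on their centre line; the grasp point (between the pads) lies 19 mm behind it; z points along the fingers, y is the direction in which the jaws open and shut (so a half turn about z gives the same grasp; the last joint's range is limited). The gripper opens to 85 mm and grips with 20 to 120 N. Pads are 22 mm wide; open, the fingers measure 114 mm over their backs; the gripper's body (76 mm by 85 mm) begins 54 mm behind the grasp point. The pads swing forward as they close: fully open they stand 13 mm farther back than shut.
Start: joints at [1.064, 0.477, 0.022, 1.555, -0.011, 1.109, -0.083], TCP at [0.262, -0.622, 0.231] pointing down, gripper open.
Joint ranges: [-2.96, 2.96], [-0.34, 2.1], [-1.41, 1.46], [0.24, 2.44], [-1.37, 4.51], [0.17, 1.92], [-2.96, 2.96]. Speed limits (rad/s): [2.39, 2.39, 3.14, 3.14, 3.14, 3.14, 3.14].

### API

Orientations are given as a unit quaternion [w, x, y, z].
In Python, from station import bot gives the robot as it stands.
- The arm moves only by the tool move_arm, never from a script. Its argument "commands" is text: rows parted by semicolons, each of 7 numbers parted by spaces: the opening, from 0 (shut) to 1 (fully open), then the shift along the tool's x, y, z in cm, then the turn, a rotation vector about the tool's x, y, z in degrees. In form: gripper tx ty tz rx ry rz; .... A call has 1 to 12 rows; each row shifts and turns the commanded pose from where the row before left it, along the tool's axes as they then stand; what a row does not reach is not made up. A row lasts 1/12 s, in which the tool goes at most 41.7 mm and 7.16 degrees, less where a joint would pass 70% of its speed; a pose out of reach is approached as far as the arm can. A call with a gripper value outside its range is refused whole. The fingers move at their own pace and stop on an object; "force" is the grip in N (left out, the last holds). Time passes only in rows, so rows that do not move let the fingers close. It gives the time, the measured TCP pose, the force and the opening at its end, in the units of the state.
- bot.get_obs(): the state, without advancing time (a new reading comes with each control period).
- bot.read_camera(name): name is "scene" or "top" or "wrist"; returns a dict with "img" (480x640x3 uint8, red, green, blue), "K" (3x3 intrinsics, pixels), "rvec" (rotation vector, rad) and "tvec" (3), from world to camera coordinates, as OpenCV has them; the wrist camera has in their place "hand_eye" (4x4, takes a point from camera to tool coordinates, whose origin is the TCP and whose axes are the flange's). Camera axes: x right, y down, z forward; pixel columns grow to the right and rows downward; lengths in m; the calibration is good to about 2 mm. A picture is of the moment at which its call begins: read the wrist's pose just before it. There is no depth.
- bot.hand_in(): hands the job in, once; it reports no verdict.
The state is a dict: "t": time; "q": joint angles; "joint_vel": joint speeds; "joint_torque": joint torques, N m; "eef_pos": TCP position; "tool_rot": TCP orientation; "contact_force": force on the tool from outside, world axes, zero at the start; "torque": the same for the moment, N m; "gripper_width": opening from 0.0 (shut) to 1.0 (fully open).
Only numpy, scipy, OpenCV 4.12 (cv2) and the standard library are available. Lean on these libraries where they do the work, as an engineer would, in place of code of your own. Each camera call takes 0.05 s, during which the arm holds its last target. There are 200 camera calls.

## Working session

There is one attempt and no reset: what is moved stays moved. The work goes in short steps, Python scripts to look and compute and a tool call to move; the robot and the scene stay as the last step left them, time stands still between calls to the robot, and variables do not carry over. Pictures are saved under pics/ and viewed, about 8 in all and at most 12, crops included, and the job is handed in when it is done.

Besides the shell and the picture viewer there is one more tool, called after "Request:" as name(argument=value, ...) on one line, values as JSON. move_arm: Moves the arm, as the interface text tells. Its arguments: {"type":"object","properties":{"commands":{"type":"string"},"force":{"type":"number"}},"required":["commands"]}

```bash
mkdir -p pics; cat > h.py <<'E'
import numpy as np, cv2
from station import bot
def cam(n):
    o=bot.get_obs(); c=bot.read_camera(n); K=np.array(c["K"])
    if n=="wrist":
        from scipy.spatial.transform import Rotation as R
        w,x,y,z=o["tool_rot"]; T=np.eye(4); T[:3,:3]=R.from_quat([x,y,z,w]).as_matrix(); T[:3,3]=o["eef_pos"]
        T=T@np.array(c["hand_eye"]); Rw=T[:3,:3]; p=T[:3,3]
    else:
        r=cv2.Rodrigues(np.array(c["rvec"],float))[0]; Rw=r.T; p=-r.T@np.array(c["tvec"]).ravel()
    return c["img"],K,Rw,p
def ray(K,Rw,p,u,v,z):
    d=Rw@np.linalg.inv(K)@[u,v,1]; return p+d*(z-p[2])/d[2]
def save(n,im): cv2.imwrite(n,cv2.cvtColor(im,cv2.COLOR_RGB2BGR))
E
python3 - <<'E'
from h import *
for n in("top","scene"):
    im,K,R,p=cam(n); save(f"pics/{n}0.png",im); np.savez(n+"0.npz",im=im,K=K,R=R,p=p); print(n,p,R[:,2])
o=bot.get_obs(); print(o)
E
```

```text
top [ 0.38747926 -0.05348859  1.00014402] [ 0.13098205  0.01534365 -0.991266  ]
scene [1.19748366 0.64452592 0.90051036] [-0.55119646 -0.53670706 -0.63884896]
{'t': 0.1, 'q': array([ 1.06388227,  0.47770522,  0.02235929,  1.55634701, -0.01153277,
        1.10932131, -0.08310211]), 'joint_vel': array([-0.0008346 ,  0.00017295, -0.00051408, -0.00173653, -0.00070654,
        0.00010563, -0.00223391]), 'joint_torque': array([ 5.65854163e-03, -5.97752237e+01,  1.61407158e+00, -2.81952274e+01,
        1.27627503e-02,  5.01862567e-03,  4.70533428e-05]), 'eef_pos': array([ 0.26189939, -0.62153568,  0.2304338 ]), 'tool_rot': array([-7.98915782e-04,  9.80185007e-01,  1.98082482e-01, -2.11584506e-04]), 'contact_force': array([-0.30682106,  0.42261781, -0.34660469]), 'torque': array([ 0.01093252,  0.00856247, -0.0390254 ]), 'gripper_width': 0.9994485802146472}
```

View pics/top0.png

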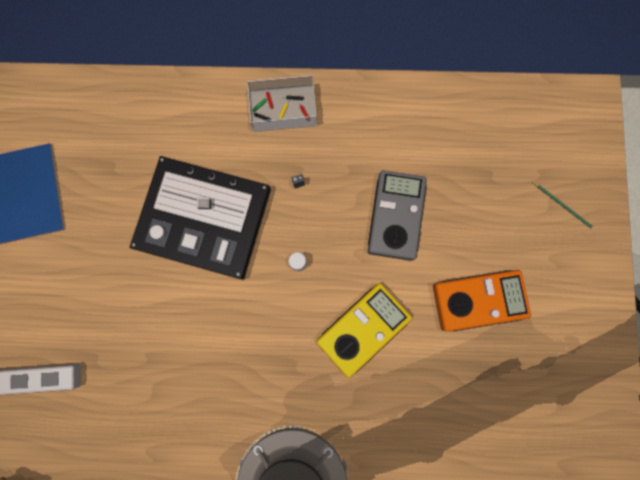

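View pics/scene0.png

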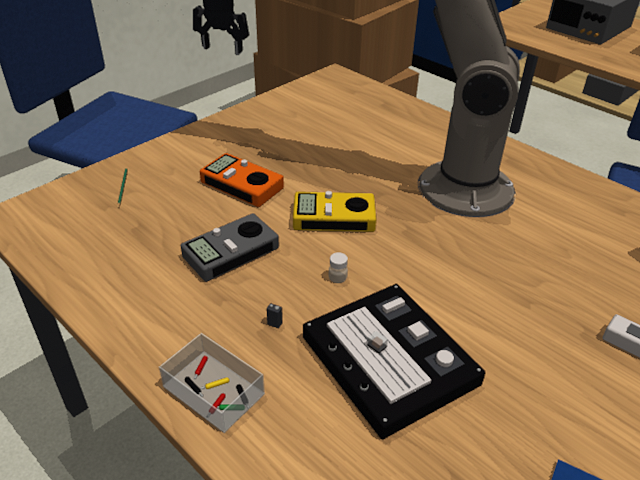

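The top view shows the round key at about (157,232), the square at (190,241) and the oblong at (223,250). The grey meter's bar key is at (388,205), its small round key at (414,209) and its dial at (395,237). The scene view agrees. Next I measure these.

```bash
python3 - <<'E'
from h import *
def blob(d,u,v,r=16):
    im=d["im"];g=cv2.cvtColor(im,cv2.COLOR_RGB2HSV); m=((g[...,2]>150)&(g[...,1]<60)).astype(np.uint8)
    n,l,s,c=cv2.connectedComponentsWithStats(m)
    k=min((i for i in range(1,n) if s[i,4]>15),key=lambda i:np.hypot(c[i,0]-u,c[i,1]-v)); return c[k],s[k]
T=np.load("top0.npz");S=np.load("scene0.npz")
for n,a,b,z in[("round",(157,232),(445,357),.054),("square",(190,241),(418,330),.054),("obl",(223,250),(394,304),.054),("hold",(388,205),(230,245),.052),("range",(414,209),(216,231),.052),("jar",(297,261),(338,260),.055)]:
    for d,q in((T,a),(S,b)):
        c,s=blob(d,*q); print(n,c.round(1),s,ray(d["K"],d["R"],d["p"],*c,z).round(4))
E
```

```text
round [156.  231.6] [150 225  13  14 141] [0.5288 0.3099 0.054 ]
round [444.8 356.1] [437 350  17  13 174] [0.5265 0.31   0.054 ]
square [189.  240.8] [182 234  15  15 162] [0.5105 0.2367 0.054 ]
square [418.  328.5] [408 321  21  16 174] [0.5086 0.2372 0.054 ]
obl [222. 250.] [217 240  11  21 126] [0.4924 0.1641 0.054 ]
obl [393.3 303.2] [383 298  22  12 118] [0.4908 0.1643 0.054 ]
hold [387.5 204.3] [380 201  16   8 102] [ 0.6022 -0.1918  0.052 ]
hold [229.8 243.3] [224 239  13  10  67] [ 0.6    -0.1918  0.052 ]
range [413.4 208.1] [410 205   8   7  41] [ 0.5952 -0.248   0.052 ]
range [216.2 229.7] [213 228   7   5  23] [ 0.592  -0.2482  0.052 ]
jar [296.7 260.4] [289 252  17  18 233] [0.474  0.0021 0.055 ]
jar [338.3 257.9] [330 253  18  11 156] [0.4717 0.0024 0.055 ]
```

Request:
move_arm(commands="0 3.7 -1.7 0 0 0 0;0 3.7 -1.7 0 0 0 0;0 3.7 -1.7 0 0 0 0;0 3.7 -1.7 0 0 0 0;0 3.7 -1.7 0 0 0 0;0 3.7 -1.7 0 0 0 0;0 3.7 -1.7 0 0 0 0;0 3.7 -1.7 0 0 0 0;0 3.7 -1.7 0 0 0 0;0 3.7 -1.7 0 0 0 0;0 3.7 -1.7 0 0 0 0;0 3.7 -1.7 0 0 0 0", force=20)

```text
t: 1.1
eef_pos: [0.5928, -0.26, 0.231]
tool_rot: [-0.0, 0.98, 0.198, -0.0]
contact_force: [0.8, -0.6, -0.3]
gripper_width: -0.002
```

Request:
move_arm(commands="0 1.1 -3.9 0 0 0 0;0 1.1 -3.9 0 0 0 0;0 1.1 -3.9 0 0 0 0;0 1.1 -3.9 0 0 0 0;0 1.1 -3.9 0 0 0 0;0 1.1 -3.9 0 0 0 0;0 1.1 -3.9 0 0 0 0;0 1.1 -3.9 0 0 0 0;0 1.1 -3.9 0 0 0 0;0 1.1 -3.9 0 0 0 0;0 1.1 -3.9 0 0 0 0;0 0 0 0 0 0 0")

```text
t: 2.1
eef_pos: [0.5341, 0.1911, 0.2315]
tool_rot: [-0.003, 0.979, 0.204, 0.0]
contact_force: [0.3, 0.7, -0.3]
gripper_width: 0.002
```

Request:
move_arm(commands="0 0 0 0 0 0 -7;0 0 0 0 0 0 -7;0 0 0 0 0 0 -7;0 0 0 0 0 0 -7;0 0 0 0 0 0 -7;0 0 0 0 0 0 -7;0 0 0 0 0 0 -7;0 0 0 0 0 0 -4;0 0 0 0 0 0 0;0 0 0 0 0 0 0")

```text
t: 2.93
eef_pos: [0.5369, 0.1802, 0.231]
tool_rot: [-0.0, 0.79, 0.614, -0.0]
contact_force: [0.1, -0.2, -0.2]
gripper_width: 0.0
```

```bash
cat > to.py <<'E'
import sys
from h import *
from scipy.spatial.transform import Rotation as R
o=bot.get_obs(); w,x,y,z=o["tool_rot"]; M=R.from_quat([x,y,z,w]).as_matrix()
print("t",o["t"],"tcp",o["eef_pos"].round(4),"F",o["contact_force"].round(2),"yaw",np.degrees(np.arctan2(M[1,0],M[0,0])).round(1),"tilt",np.degrees(np.arccos(-M[2,2])).round(2),"g",o["gripper_width"])
print("tool shift cm",(100*M.T@(np.array(list(map(float,sys.argv[1:4])))-o["eef_pos"])).round(2),"q",o["q"].round(2))
E
python3 to.py .5275 .310 .09
python3 - <<'E'
from h import *
im,*r=cam("wrist"); save("pics/w1.png",im); np.savez("w1.npz",im=im,K=r[0],R=r[1],p=r[2])
E
```

```text
t 2.9333 tcp [0.5369 0.1802 0.231 ] F [ 0.09 -0.23 -0.24] yaw 75.7 tilt 0.04 g 0.00017727896917929252
tool shift cm [12.35 -4.11 14.1 ] q [-0.05  0.34 -0.48  1.79  0.18  1.05 -0.84]
```

View pics/w1.png

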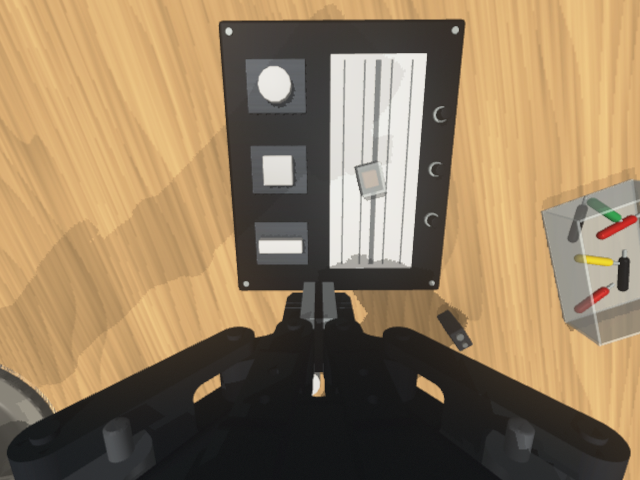

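The wrist view, with the jaws shut, shows the round key at (275,85), farthest along, and the relay on the breadboard. I check the key position in this view while moving over it.

```bash
python3 - <<'E'
from h import *
d=np.load("w1.npz")
for n,u,v in(("round",275,83),("square",278,170),("obl",280,246)): print(n,ray(d["K"],d["R"],d["p"],u,v,.054).round(4))
E
```

```text
round [0.5307 0.3096 0.054 ]
square [0.5124 0.237  0.054 ]
obl [0.4935 0.165  0.054 ]
```

Request:
move_arm(commands="0 3 -1 1 0 0 0;0 3 -1 2 0 0 0;0 3 -1 2 0 0 0;0 3.3 -1.1 2 0 0 0;0 0 0 3 0 0 0;0 0 0 2 0 0 0;0 0 0 0 0 0 0;0 0 0 0 0 0 0")

```text
t: 3.65
eef_pos: [0.5268, 0.3094, 0.1105]
tool_rot: [0.0, 0.789, 0.614, -0.001]
contact_force: [1.0, 0.7, 1.3]
gripper_width: 0.003
```

```bash
python3 to.py .5275 .310 .056
python3 - <<'E'
from h import *
im,*r=cam("scene"); save("pics/s1.png",cv2.resize(im[230:430,290:540],None,fx=3,fy=3,interpolation=2))
E
```

```text
t 3.65 tcp [0.5268 0.3094 0.1105] F [1.01 0.69 1.34] yaw 75.8 tilt 0.15 g 0.002500497325552728
tool shift cm [0.09 0.07 5.45] q [-0.29  0.55 -0.46  1.79  0.31  0.88 -1.14]
```

View pics/s1.png

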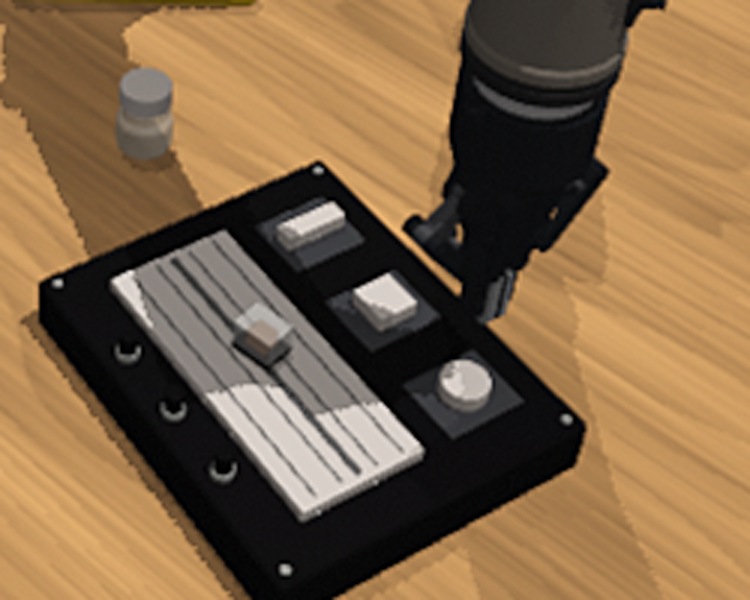

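The shut fingertips hang about 55 mm above the round key (key at about (465,382) in the crop). I descend in steps.

Request:
move_arm(commands="0 0.1 0.1 1 0 0 0;0 0 0 1.5 0 0 0;0 0 0 1.5 0 0 0;0 0 0 1 0 0 0;0 0 0 0.2 0 0 0;0 0 0 0.2 0 0 0;0 0 0 0 0 0 0;0 0 0 0 0 0 0;0 0 0 0 0 0 0")

```text
t: 4.45
eef_pos: [0.5291, 0.311, 0.0582]
tool_rot: [0.0, 0.789, 0.615, 0.001]
contact_force: [-0.2, 0.6, 0.2]
gripper_width: -0.002
```

Request:
move_arm(commands="0 0 0 0.1 0 0 0;0 0 0 0.1 0 0 0;0 0 0 0.1 0 0 0;0 0 0 0 0 0 0;0 0 0 0 0 0 0;0 0 0 0 0 0 0")

```text
t: 4.95
eef_pos: [0.5285, 0.3107, 0.0543]
tool_rot: [0.0, 0.789, 0.615, -0.0]
contact_force: [0.1, -0.4, -0.6]
gripper_width: 0.0
```

Request:
move_arm(commands="0 0 0 0.1 0 0 0;0 0 0 0.1 0 0 0;0 0 0 0.1 0 0 0;0 0 0 0 0 0 0;0 0 0 0 0 0 0;0 0 0 0 0 0 0")

```text
t: 5.45
eef_pos: [0.5286, 0.3107, 0.0514]
tool_rot: [0.0, 0.789, 0.615, 0.0]
contact_force: [-1.1, -0.4, 2.9]
gripper_width: 0.002
```

Request:
move_arm(commands="0 0 0 0.1 0 0 0;0 0 0 0.1 0 0 0;0 0 0 0 0 0 0;0 0 0 0 0 0 0;0 0 0 0 0 0 0")

```text
t: 5.87
eef_pos: [0.5286, 0.3107, 0.0494]
tool_rot: [0.0, 0.789, 0.615, 0.0]
contact_force: [-1.0, -1.3, 3.4]
gripper_width: -0.002
```

Request:
move_arm(commands="0 0 0 0.1 0 0 0;0 0 0 0.1 0 0 0;0 0 0 0 0 0 0;0 0 0 0 0 0 0;0 0 0 0 0 0 0")

```text
t: 6.28
eef_pos: [0.5286, 0.3108, 0.0481]
tool_rot: [0.0, 0.789, 0.615, 0.0]
contact_force: [-2.9, -3.2, 11.0]
gripper_width: 0.0
```

```bash
python3 to.py .5285 .310 .048
python3 - <<'E'
from h import *
im,*r=cam("wrist"); save("pics/w2.png",im)
E
```

```text
t 6.2833 tcp [0.5286 0.3108 0.0481] F [-2.91 -3.21 10.96] yaw 75.8 tilt 0.02 g 0.00046388735434518103
tool shift cm [-0.08  0.01  0.01] q [-0.32  0.63 -0.43  1.82  0.36  0.77 -1.18]
```

View pics/w2.png

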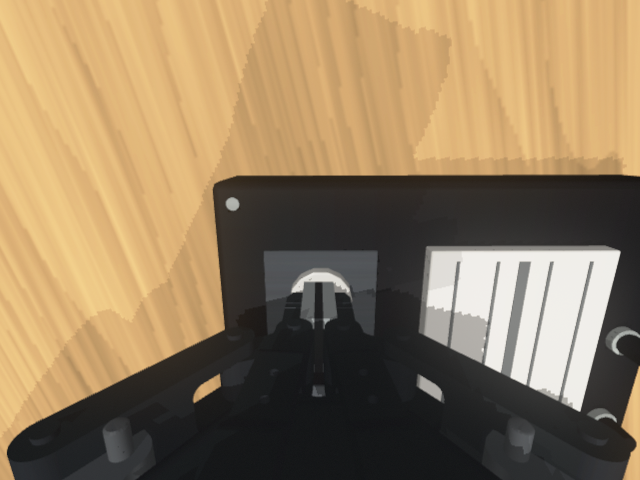

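Force rose to 11 N at z=48.1 mm, so the round key is at its stop, with the fingertips centred on it at about (320,290). I release straight up and go over to the meter.

Request:
move_arm(commands="0 0 0 -0.3 0 0 0;0 0 0 -0.5 0 0 0;0 0 0 -1 0 0 0;0 0 0 -3 0 0 0;0 0 0 -3 0 0 0;0 0 0 -3 0 0 0;0 0 0 -2 0 0 0;0 0 0 0 0 0 0;0 -3.6 1.5 0 0 0 0;0 -3.6 1.5 0 0 0 0;0 -3.6 1.5 0 0 0 0;0 -3.6 1.5 0 0 0 0")

```text
t: 7.33
eef_pos: [0.5511, 0.1546, 0.1748]
tool_rot: [-0.0, 0.789, 0.615, -0.0]
contact_force: [1.0, -0.4, 0.6]
gripper_width: -0.002
```

Request:
move_arm(commands="0 -3.6 1.5 0 0 0 0;0 -3.6 1.5 0 0 0 0;0 -3.6 1.5 0 0 0 0;0 -3.6 1.5 0 0 0 0;0 -3.6 1.5 0 0 0 0;0 -3.6 1.5 0 0 0 0;0 -3.6 1.5 0 0 0 0;0 0 0 0 0 0 -6.5;0 0 0 0 0 0 0;0 0 0 0 0 0 0;0 0 0 0 0 0 0")

```text
t: 8.25
eef_pos: [0.5914, -0.1117, 0.175]
tool_rot: [-0.001, 0.753, 0.658, 0.0]
contact_force: [-0.6, -0.1, 0.3]
gripper_width: 0.001
```

```bash
python3 to.py .601 -.192 .10
python3 - <<'E'
from h import *
im,*r=cam("wrist"); save("pics/w3.png",im); np.savez("w3.npz",im=im,K=r[0],R=r[1],p=r[2])
E
```

```text
t 8.25 tcp [ 0.5914 -0.1117  0.175 ] F [-0.57 -0.08  0.35] yaw 82.3 tilt 0.08 g 0.0012383605412327322
tool shift cm [-7.84  2.02  7.49] q [ 0.4   0.45 -0.41  1.77  0.21  0.97 -0.23]
```

View pics/w3.png

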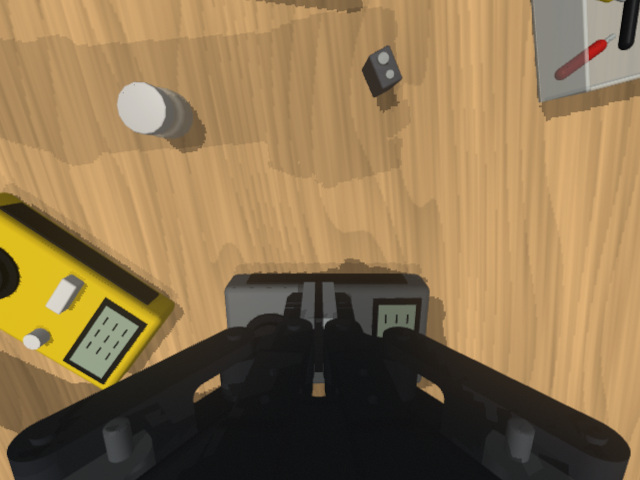

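The wrist view shows the grey meter square to the hand at (225–428, 275–390), in line with its keys, but the fingers hide the bar key. The jar and battery stand undisturbed. I go over the key by the two-view position.

Request:
move_arm(commands="0 -2 0.5 0 0 0 0;0 -2 0.5 0 0 0 0;0 -2 0.5 0 0 0 0;0 -1.9 0.5 0 0 0 0;0 0 0 2 0 0 0;0 0 0 3 0 0 0;0 0 0 2.5 0 0 0;0 0 0 1 0 0 0;0 0 0 1 0 0 0;0 0 0 0 0 0 0;0 0 0 0 0 0 0;0 0 0 0 0 0 0")

```text
t: 9.3
eef_pos: [0.6022, -0.1944, 0.0818]
tool_rot: [0.001, 0.753, 0.658, 0.001]
contact_force: [-1.3, 0.3, 0.7]
gripper_width: 0.002
```

```bash
python3 to.py .6015 -.192 .052
python3 - <<'E'
from h import *
im,*r=cam("scene"); save("pics/s2.png",cv2.resize(im[180:300,160:310],None,fx=5,fy=5,interpolation=2))
im,*r=cam("top"); save("pics/t2.png",im[150:350,120:460])
E
```

```text
t 9.3 tcp [ 0.6022 -0.1944  0.0818] F [-1.31  0.33  0.7 ] yaw 82.4 tilt 0.14 g 0.001644164856200929
tool shift cm [ 0.23 -0.11  2.98] q [ 0.47  0.6  -0.35  1.76  0.27  0.83 -0.14]
```

View pics/s2.png

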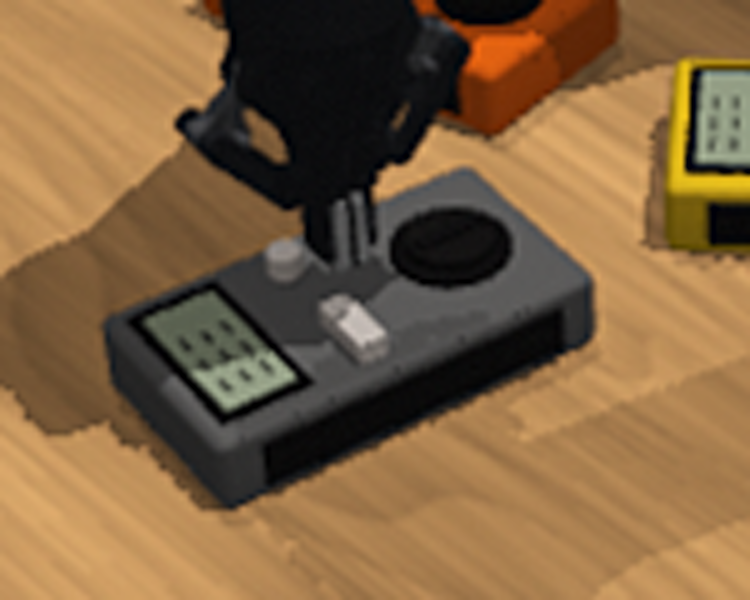

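The fingertips hang about 30 mm above the bar key (key at about (353,325) in the crop), clear of the dial and the small round key. I press.

Request:
move_arm(commands="0 0.2 0 0.8 0 0 0;0 0 0 0.8 0 0 0;0 0 0 0.6 0 0 0;0 0 0 0.3 0 0 0;0 0 0 0.2 0 0 0;0 0 0 0.1 0 0 0;0 0 0 0.1 0 0 0;0 0 0 0.1 0 0 0;0 0 0 0 0 0 0;0 0 0 0 0 0 0;0 0 0 0 0 0 0")

```text
t: 10.32
eef_pos: [0.6012, -0.1926, 0.0505]
tool_rot: [0.0, 0.753, 0.658, -0.0]
contact_force: [-2.3, 0.4, 2.5]
gripper_width: -0.002
```

Request:
move_arm(commands="0 0 0 0.1 0 0 0;0 0 0 0.1 0 0 0;0 0 0 0.1 0 0 0;0 0 0 0 0 0 0;0 0 0 0 0 0 0;0 0 0 0 0 0 0")

```text
t: 10.82
eef_pos: [0.6014, -0.1927, 0.0475]
tool_rot: [0.0, 0.753, 0.658, 0.0]
contact_force: [-1.3, -0.3, 5.3]
gripper_width: 0.001
```

Request:
move_arm(commands="0 0 0 0.1 0 0 0;0 0 0 0 0 0 0;0 0 0 0 0 0 0;0 0 0 0 0 0 0")

```text
t: 11.15
eef_pos: [0.6014, -0.1926, 0.0464]
tool_rot: [0.0, 0.753, 0.658, 0.0]
contact_force: [-2.8, -0.3, 3.6]
gripper_width: 0.002
```

Request:
move_arm(commands="0 0 0 0.1 0 0 0;0 0 0 0 0 0 0;0 0 0 0 0 0 0;0 0 0 0 0 0 0")

```text
t: 11.48
eef_pos: [0.6014, -0.1927, 0.0461]
tool_rot: [0.0, 0.753, 0.658, -0.0]
contact_force: [-3.8, 0.1, 10.4]
gripper_width: 0.003
```

The force rose to 10 N at z=46.1 mm, so the bar key is at its stop. I release and lift clear.

Request:
move_arm(commands="0 0 0 -0.3 0 0 0;0 0 0 -0.5 0 0 0;0 0 0 -1 0 0 0;0 0 0 -3 0 0 0;0 0 0 -3 0 0 0;0 0 0 -3 0 0 0;0 0 0 -3 0 0 0;0 0 0 -2 0 0 0;0 -3 -2 0 0 0 0;0 -3 -2 0 0 0 0;0 -3 -2 0 0 0 0;0 -3 -2 0 0 0 0")

```text
t: 12.48
eef_pos: [0.5051, -0.3018, 0.2039]
tool_rot: [0.001, 0.752, 0.659, 0.0]
contact_force: [0.2, -0.8, 0.3]
gripper_width: 0.0
```

Request:
move_arm(commands="0 -3 -2 0 0 0 0;0 0 0 0 0 0 0;0 0 0 0 0 0 0;0 0 0 0 0 0 0;0 0 0 0 0 0 0;0 0 0 0 0 0 0")

```text
t: 12.98
eef_pos: [0.4834, -0.3264, 0.2035]
tool_rot: [0.0, 0.752, 0.659, 0.0]
contact_force: [0.9, 0.1, 0.7]
gripper_width: -0.0
```

```bash
python3 to.py .6 -.192 .2
python3 - <<'E'
from h import *
im,*r=cam("scene"); save("pics/s3.png",im)
a=np.load("scene0.npz")["im"]
for n,(x,y,w,h) in dict(meter=(175,205,110,75),trainer=(300,280,190,160),jar=(325,248,30,38),batt=(262,300,25,30)).items():
    A,B=(cv2.cvtColor(i[y:y+h,x:x+w],cv2.COLOR_RGB2GRAY).astype(np.float32) for i in(a,im))
    print(n,cv2.phaseCorrelate(A,B,cv2.createHanningWindow((w,h),cv2.CV_32F)))
E
```

```text
t 12.9833 tcp [ 0.4834 -0.3264  0.2035] F [0.92 0.06 0.68] yaw 82.5 tilt 0.05 g -8.276994880723598e-05
tool shift cm [14.85  9.8   0.36] q [ 0.77  0.38 -0.36  1.79  0.16  1.    0.22]
meter ((0.006643060437539816, 0.4748494175316935), 0.9837660437689887)
trainer ((0.003384162761733478, -0.0008014956911637228), 0.987636471974353)
jar ((0.04063229842044436, -0.04517233428921941), 0.9933863556385041)
batt ((0.47530359717736026, 0.0027556460952204986), 1.0159692808787029)
```

View pics/s3.png

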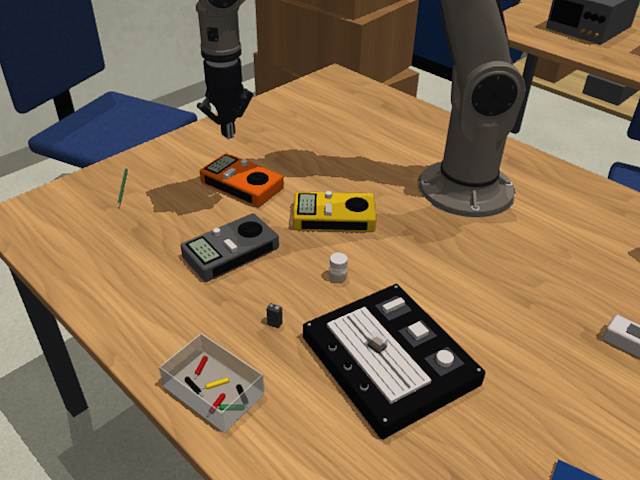

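Nothing has moved in the picture; the 0.47 px figures occur only along odd-sized crop axes, as an artefact of the correlation. The keys are up and the hand is clear, so I hand in.

```bash
python3 -c "
from station import bot
print(bot.hand_in())"
```

```text
the job is handed in; nothing more can be done
None
```

I pressed the trainer's round key and then the grey meter's long bar key with the shut fingertips, let each come up again, and handed the job in at about 13 s. I touched no other key.

- **Presses:** Each key went to its stop. The force rose to 11 N at a tip height of 48.1 mm on the round key, and to 10.4 N at 46.1 mm on the bar key. That is above the 5.5 N quoted for fully down, because I went on until the force showed the stop.
- **Last checks:** The final scene picture shows both keys up and the hand clear at 20 cm height. The meter, trainer, relay, jar and battery look where they were.
- **Disagreements:** The top, scene and wrist views put the round key up to 4 mm apart in x; top and scene put the bar key 2 mm apart. The shift check gave about 0.47 px for the meter and battery, along odd-sized crop axes only. I took that as an artefact and did not recheck it. The wrist view could not confirm the bar key because the fingers hid it, so I relied on the scene view.

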